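Heft the cartons and sort full from empty

ROBOT

A 6-joint arm with a two-finger parallel gripper is mounted at the origin on the work surface. World frame = base frame: x ahead of the robot, y to its left, z up, the work surface at z = 0. Lengths are in m, angles in rad, forces in N, time in s.
With the tool pointing down it reaches from about 0.35 to 0.975 m from the base axis. Payload 4.9 kg.
Tool frame: the origin (TCP) lies at the very end of the fingers, on their centre line; the grasp point (between the pads) lies 19 mm behind it; z points along the fingers, y is the line along which they close (so a half turn about z gives the same grasp; the last joint's range is limited). The gripper opens to 85 mm and grips with 20 to 120 N. Pads are 22 mm wide; open, the fingers measure 114 mm over their backs; the gripper's body (76 mm by 85 mm) begins 54 mm behind the grasp point. The pads swing forward as they close: fully open they stand 13 mm farther back than shut.
Start: joints at [-1.391, 0.053, 1.613, -0, 1.476, -0.119], TCP at [0.184, -0.597, 0.231] pointing down, gripper open.
Joint ranges: [-3.01, 3.01], [-1.01, 2.22], [0.06, 2.58], [-1.02, 4.17], [0.09, 2.62], [-3.14, 3.14]. Speed limits (rad/s): [2.57, 2.57, 3.14, 3.14, 3.14, 3.14].

INTERFACE

Orientations are given as a rotation vector (axis times angle).
In Python, from station import * gives the robot as it stands.
- The arm moves only by the shell command python3 -m crank 'ROWS' [OPENING] [FORCE]. ROWS is JSON, a list of rows, each an object with "offset": the shift along the tool's x, y, z in m, a list of three; "twist": the turn, a rotation vector about the tool's x, y, z in degrees, a list of three. In form: [{"offset": [x, y, z], "twist": [rx, ry, rz]}, ...]. A call has 1 to 20 rows; each row is the pose to reach, as a shift and turn from the pose commanded when the call began, along the tool's axes at that moment; what a row does not reach only later rows make up. A row lasts 1/8 s, in which the tool goes at most 62.5 mm and 10.7 degrees, less where a joint would pass 70% of its speed; a pose out of reach is approached as far as the arm can. A call with a gripper value outside its range is refused whole. OPENING is the opening, from 0 (shut) to 1 (fully open), set as the call begins (- or left out, the last holds). The fingers move at their own pace and stop on an object; FORCE is the grip in N (left out, the last holds). Time passes only in rows, so rows that repeat a pose let the fingers close. It gives the time, the measured TCP pose, the force, the opening and the grip force at its end, in the units of the state.
- get_obs(): the state, without advancing time (a new reading comes with each control period).
- get_image(name): name is "scene" or "top" or "wrist"; returns the picture (384x512x3 uint8, red, green, blue); there is no depth.
- get_calibration(name): a dict with "intrinsics" (3x3 intrinsics, pixels), "world_from_camera" (4x4, takes a point from camera to world coordinates); the wrist camera has in their place "tool_from_camera" (4x4, takes a point from camera to tool coordinates, whose origin is the TCP and whose axes are the flange's). Camera axes: x right, y up, looking along -z (the intrinsics and any distortion apply to the point x, -y, -z); pixel columns grow to the right and rows downward; lengths in m; the calibration is good to about 2 mm. A picture is of the moment at which its call begins: read the wrist's pose just before it. get_calibration takes no time and is no camera call.
- finish_job(): hands the job in; it is judged then, once.
Trained networks look in the newest picture that a camera, given by its name, has taken for a name from the list of things; names that differ only in an ending like _2 or _b are one class to them, and where a whole thing is asked for, a point or a joint stands for the part that bears it (a point fixed in the world has none). Each returns a list of dicts, best first, with "confidence" (0 to 1); they miss things now and then, are a little off and sometimes report something else, mostly with a low value. They report only what shows in the picture. A call takes as long as a camera call. They do not tell look-alikes from the thing itself.
- cut_out(query, camera): "region" (384x512 bool, what is visible of it) and "rect" ([centre column, centre row, width, height] in pixels, round what is visible of it).
The state is a dict: "t": time; "q": joint angles; "dq": joint speeds; "effort": joint torques, N m; "tool_pos": TCP position; "tool_rot": TCP orientation; "contact_force": force on the tool from outside, world axes, zero at the start; "wrist_torque": the same for the moment, N m; "opening": finger opening in m; "grip_force": force on a finger pad.
Only numpy, scipy, OpenCV 4.12 (cv2) and the standard library are available. Lean on these libraries where they do the work, as an engineer would, in place of code of your own. Each camera call takes 0.05 s, during which the arm holds its last target. There are 200 camera calls.

TASK

Three closed cartons stand part-way in the lanes of the steel rack; some are full of glass jars and some are empty. Going along the row from the robot's left to its right, raise just the front end of each carton about a centimetre to feel its weight and let it down gently, then push each full one all the way home against the rack's back plate without ramming it, and draw each empty one straight out until it stands just clear in front of its lane. The bottoms are only tucked shut, so never lift a carton bodily or tip it steeply, and leave everything else alone.

Things in the scene. Friction and masses are not known exactly. Their poses are not given: they have to be found in the camera images.
- table: the fixed bench, black epoxy top at height 0
- rack: fixed white steel rack without a floor: back plate 375 wide, 70 mm high, and three lanes at 125 mm pitch, each between two upright fins 70 long, 45 high, 76 mm apart. Origin: on the bench, middle of the plate face that looks to the lanes. x points through the plate, the way a carton is pushed home; y to the left lane; z up. The fins run from x = -70 mm to the plate at x = 0
- tube_rack: bystander: blue tube rack with capped tubes, 100 x 200 mm, about 100 mm high; origin centre of its underside
- reagent_bottle: bystander: glass bottle with blue cap, 76 mm across, 170 mm high; origin centre of its underside
- tip_box: bystander: closed pipette-tip box, purple with white lid, 85 x 122 x 60 mm; origin centre of its underside
- lane_left (a point): the left lane of the rack (seen from the robot): point on the bench, on the lane's centre line at the face of the back plate
- lane_middle (a point): the middle lane of the rack (seen from the robot): point on the bench, on the lane's centre line at the face of the back plate
- lane_right (a point): the right lane of the rack (seen from the robot): point on the bench, on the lane's centre line at the face of the back plate
- carton_left: the left carton: taped cardboard, 160 long (x) x 64 wide (y) x 52 mm high, rigid, its back end 20 to 38 mm deep in the left lane; origin centre of its underside. 0.08 kg empty, 0.5 to 0.7 kg full; one or two of the three are full, all look alike. Held across its width it does not swivel freely between the finger pads: to raise one end, the hand must tip along with it
- left_center (a point): centre of the left carton, 26 mm above its underside; axes as the carton: x lengthwise to its back end, z up
- left_front (a point): middle of the lower edge of the left carton's front end (towards the robot), 80 mm from its middle
- left_back (a point): middle of the lower edge of the left carton's back end (in the lane), 80 mm from its middle
- carton_middle: the middle carton: taped cardboard, 160 long (x) x 64 wide (y) x 52 mm high, rigid, its back end 20 to 38 mm deep in the middle lane; origin centre of its underside. 0.08 kg empty, 0.5 to 0.7 kg full; one or two of the three are full, all look alike. Held across its width it does not swivel freely between the finger pads: to raise one end, the hand must tip along with it
- middle_center (a point): centre of the middle carton, 26 mm above its underside; axes as the carton: x lengthwise to its back end, z up
- middle_front (a point): middle of the lower edge of the middle carton's front end (towards the robot), 80 mm from its middle
- middle_back (a point): middle of the lower edge of the middle carton's back end (in the lane), 80 mm from its middle
- carton_right: the right carton: taped cardboard, 160 long (x) x 64 wide (y) x 52 mm high, rigid, its back end 20 to 38 mm deep in the right lane; origin centre of its underside. 0.08 kg empty, 0.5 to 0.7 kg full; one or two of the three are full, all look alike. Held across its width it does not swivel freely between the finger pads: to raise one end, the hand must tip along with it
- right_center (a point): centre of the right carton, 26 mm above its underside; axes as the carton: x lengthwise to its back end, z up
- right_front (a point): middle of the lower edge of the right carton's front end (towards the robot), 80 mm from its middle
- right_back (a point): middle of the lower edge of the right carton's back end (in the lane), 80 mm from its middle
Things that resemble listed ones, but are neither listed nor needed, are in the scene too. What is shaped like the carton_middle but black, green or yellow is not meant.

How it is judged:
On the way, in this order (a step that is already met when the one before it is completed fails the run):
1. the front end of the left carton is raised to feel its weight (tipped more than 0.045 rad), its back end staying down (under 6 mm) (angle between carton_left's own z axis and vertical above 0.045 rad and height (world z) of left_front above 0.006 m and height (world z) of left_back below 0.006 m), for 0.2 s.
2. the front end of the middle carton is raised to feel its weight (tipped more than 0.045 rad), its back end staying down (under 6 mm) (angle between carton_middle's own z axis and vertical above 0.045 rad and height (world z) of middle_front above 0.006 m and height (world z) of middle_back below 0.006 m), for 0.2 s.
3. the front end of the right carton is raised to feel its weight (tipped more than 0.045 rad), its back end staying down (under 6 mm) (angle between carton_right's own z axis and vertical above 0.045 rad and height (world z) of right_front above 0.006 m and height (world z) of right_back below 0.006 m), for 0.2 s.
At the end, for the whole second after the job is handed in: Each full carton's back end is within 4 mm of the back plate; each empty one's is 4 to 90 mm clear of the fins' front edges; all within 30 mm of their lanes' centre lines and 0.12 rad of their direction, flat on the bench (0.03 rad) and at rest (((contact force between carton_left and table above 3 N and x of left_center in the frame of rack above -0.084 m) or (contact force between carton_left and table between 0.3 and 3 N and x of left_center in the frame of rack between -0.24 and -0.154 m)) and y of left_center in the frame of lane_left between -0.03 and 0.03 m and angle between the x axis of each of carton_left, carton_middle, carton_right and the x axis of rack, either way round below 0.12 rad and angle between each of carton_left, carton_middle, carton_right's own z axis and vertical below 0.03 rad and linear speed of each of carton_left, carton_middle, carton_right below 0.01 m/s and ((contact force between carton_middle and table above 3 N and x of middle_center in the frame of rack above -0.084 m) or (contact force between carton_middle and table between 0.3 and 3 N and x of middle_center in the frame of rack between -0.24 and -0.154 m)) and y of middle_center in the frame of lane_middle between -0.03 and 0.03 m and ((contact force between carton_right and table above 3 N and x of right_center in the frame of rack above -0.084 m) or (contact force between carton_right and table between 0.3 and 3 N and x of right_center in the frame of rack between -0.24 and -0.154 m)) and y of right_center in the frame of lane_right between -0.03 and 0.03 m); the robot touches nothing.
It fails at once if a carton is lifted bodily (both ends more than 8 mm off the bench) (height (world z) of each of left_front, left_back above 0.008 m or height (world z) of each of middle_front, middle_back above 0.008 m or height (world z) of each of right_front, right_back above 0.008 m).
It fails at once if a carton is tipped steeply (over 0.3 rad) (angle between any of carton_left, carton_middle, carton_right's own z axis and vertical above 0.3 rad).
It fails at once if a carton is rammed against the rack (over 30 N) (contact force between any of carton_left, carton_middle, carton_right and rack above 30 N).
It fails at once if a carton end is let fall (over 0.2 m/s while tipped over 0.01 rad), or a carton is pressed hard on the bench (over 80 N) ((contact force between carton_left and table above 80 N or (angle between carton_left's own z axis and vertical above 0.01 rad and linear speed of carton_left above 0.2 m/s)) or (contact force between carton_middle and table above 80 N or (angle between carton_middle's own z axis and vertical above 0.01 rad and linear speed of carton_middle above 0.2 m/s)) or (contact force between carton_right and table above 80 N or (angle between carton_right's own z axis and vertical above 0.01 rad and linear speed of carton_right above 0.2 m/s))).
It fails at once if the tube rack, bottle or tip box is disturbed (moved over 20 mm) (distance of any of tube_rack, reagent_bottle, tip_box from where it was at the start of the episode above 0.02 m).
It also fails if it takes over 67 s, if anything falls off the work surface, if the arm or the gripper's body presses on something with over 40 N, if the wrist force passes 120 N, or if a joint passes its speed limit or range.

## Working session

There is one attempt and no reset: what is moved stays moved. The work goes in short steps, Python scripts to look and compute and a shell command to move; the robot and the scene stay as the last step left them, time stands still between calls to the robot, and variables do not carry over. Pictures are saved under pics/ and viewed, at most 10 in all, crops included, and the job is handed in when it is done.

```bash
mkdir -p pics; ls; python3 - <<'E'
from station import *
import cv2,numpy as np
for c in ("scene","top"):
    im=get_image(c); cv2.imwrite(f"pics/{c}0.png",im[...,::-1]); k=get_calibration(c); print(c,np.round(k["intrinsics"],1).tolist(),np.round(k["world_from_camera"],3).tolist(),[x for x in k])
    for n in ("carton_left","carton_middle","rack"):
        print(n,[(round(d["confidence"],2),np.round(d["rect"]).tolist()) for d in cut_out(n,c)])
o=get_obs();print(o)
E
```

```text
pics
scene [[428.5, 0.0, 258.6], [0.0, 428.5, 191.9], [0.0, 0.0, 1.0]] [[-0.843, -0.342, 0.416, 1.073], [0.538, -0.566, 0.625, 0.74], [0.022, 0.75, 0.661, 0.857], [0.0, 0.0, 0.0, 1.0]] ['intrinsics', 'world_from_camera']
carton_left [(0.66, [279.0, 238.0, 63.0, 47.0])]
carton_middle [(0.91, [284.0, 153.0, 52.0, 34.0]), (0.88, [374.0, 236.0, 62.0, 59.0]), (0.84, [326.0, 187.0, 60.0, 28.0]), (0.72, [263.0, 325.0, 54.0, 84.0]), (0.67, [256.0, 207.0, 57.0, 44.0])]
rack [(0.59, [226.0, 233.0, 94.0, 115.0])]
top [[440.5, 0.0, 251.4], [0.0, 440.5, 192.8], [0.0, 0.0, 1.0]] [[-0.02, 0.998, -0.064, 0.49], [-1.0, -0.021, -0.016, -0.032], [-0.017, 0.064, 0.998, 1.324], [0.0, 0.0, 0.0, 1.0]] ['intrinsics', 'world_from_camera']
carton_left [(0.6, [201.0, 183.0, 28.0, 61.0]), (0.21, [284.0, 183.0, 26.0, 55.0])]
carton_middle [(0.81, [237.0, 263.0, 45.0, 59.0]), (0.8, [310.0, 261.0, 49.0, 50.0]), (0.79, [240.0, 187.0, 28.0, 51.0]), (0.76, [139.0, 128.0, 48.0, 57.0]), (0.61, [162.0, 259.0, 62.0, 27.0]), (0.47, [286.0, 186.0, 20.0, 56.0])]
rack [(0.66, [242.0, 149.0, 128.0, 35.0])]
{'t': 0.4, 'q': array([-1.39099314e+00,  5.28102470e-02,  1.61307767e+00, -2.50790754e-05,
        1.47596565e+00, -1.18984042e-01]), 'dq': array([-0.00043066, -0.00259448, -0.00300987,  0.00149897, -0.00066073,
       -0.00049589]), 'effort': array([-1.43654579e-04, -3.93052733e+01, -3.69811499e+01, -2.00274567e-04,
        2.45737494e-03,  7.19356649e-06]), 'tool_pos': array([ 0.18396338, -0.59722153,  0.23112891]), 'tool_rot': array([-3.10634237e+00, -4.67555015e-01,  5.16554464e-05]), 'contact_force': array([-0.35729933,  0.63938823, -0.80641182]), 'wrist_torque': array([-0.02743716, -0.00191969, -0.03005028]), 'grip_force': 0.0, 'opening': 0.08515028959850532}
```

View pics/top0.png

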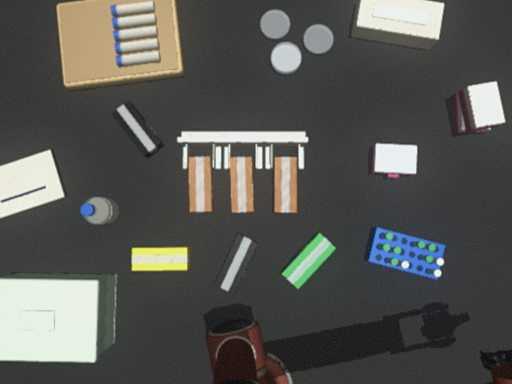

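View pics/scene0.png

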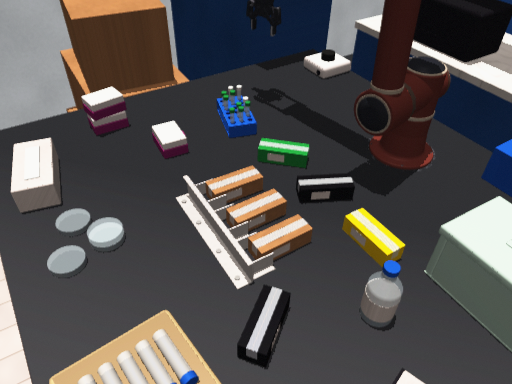

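The three brown cartons are at top-view pixels (200,184), (241,184) and (286,184), with their back ends in the white rack at (242,140). The look-alikes are black at (238,263) and (139,128), green at (308,260) and yellow at (160,259), and they are excluded by colour. Next I'll measure the brown ones and confirm them in an enlarged crop.

```bash
cat > h.py <<'E'
from station import *
import cv2,numpy as np
from scipy.spatial.transform import Rotation as R
def ray(c,px,z):
    k=get_calibration(c);K=k["intrinsics"];T=k["world_from_camera"]
    px=np.atleast_2d(px).astype(float)
    d=np.c_[(px[:,0]-K[0,2])/K[0,0],-(px[:,1]-K[1,2])/K[1,1],-np.ones(len(px))]@T[:3,:3].T
    o=T[:3,3];return o+d*((z-o[2])/d[:,2])[:,None]
def pose():
    o=get_obs();return o["tool_pos"],R.from_rotvec(o["tool_rot"]),o
def rel(p,Rt):
    "offset/twist from the present pose to p,Rt"
    q,r,o=pose();print("offset mm",np.round(r.inv().apply(p-q)*1e3,1),"twist",np.round(np.degrees((r.inv()*Rt).as_rotvec()),2))
E
python3 - <<'E'
from h import *
im=get_image("top");hsv=cv2.cvtColor(im,cv2.COLOR_RGB2HSV)
roi=im[125:220,170:320];cv2.imwrite("pics/crop.png",cv2.resize(roi,(750,475),interpolation=cv2.INTER_CUBIC)[...,::-1])
m=cv2.inRange(hsv,(5,90,60),(20,255,255));m[:140]=0;m[225:]=0;m[:,:175]=0;m[:,315:]=0
m=cv2.morphologyEx(m,cv2.MORPH_CLOSE,np.ones((13,13)))
n,l,s,_=cv2.connectedComponentsWithStats(m)
for i in range(1,n):
    if s[i,4]<300: continue
    ys,xs=np.where(l==i);w=ray("top",np.c_[xs,ys],.052)
    print(s[i],"mean",w[:,:2].mean(0).round(4),"min",w[:,:2].min(0).round(3),"max",w[:,:2].max(0).round(3))
    r=cv2.minAreaRect((w[:,:2]*1000).astype(np.float32));print(np.round(r[0],1),np.round(r[1],1),round(r[2],2))
E
```

```text
[ 188  156   25   57 1289] mean [0.6004 0.1381] min [0.52  0.103] max [0.682 0.172]
[600.9 138.2] [161.5  67.7] 0.91
[ 230  157   24   56 1262] mean [0.5965 0.0181] min [ 0.517 -0.016] max [0.677 0.051]
[596.7  17.1] [ 66.6 160.1] 89.03
[ 273  157   24   56 1285] mean [ 0.5936 -0.1089] min [ 0.513 -0.143] max [ 0.674 -0.073]
[ 593.9 -107.5] [ 66.3 160. ] 88.48
```

View pics/crop.png

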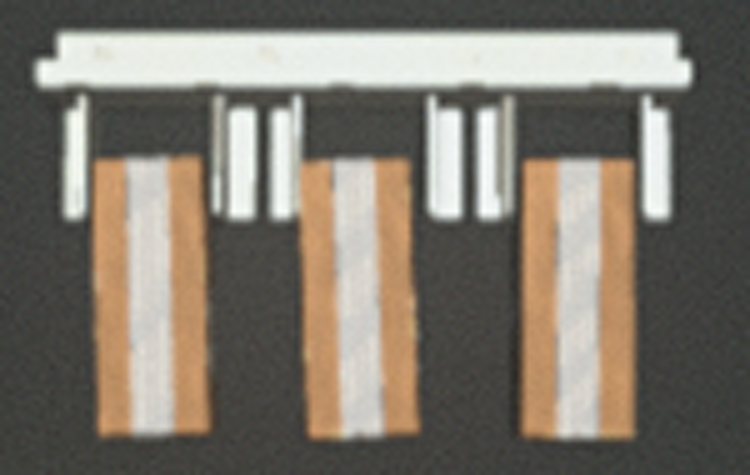

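The crop confirms three brown taped cartons with their back ends between the white fins, at crop x 150, 358 and 578. I'll compute the rack pose and the first approach.

```bash
python3 - <<'E'
from h import *
c=lambda x,y:(170+x/5-.4,125+y/5-.4)
pl=ray("top",[c(37,73),c(692,73),c(364.5,73),c(364.5,86)],.07);print("plate",pl.round(3));d=pl[0]-pl[1];print("rack yaw deg",np.degrees(np.arctan2(-d[0],d[1])), np.linalg.norm(d))
print("fin fronts",ray("top",[c(x,218) for x in (75,240,282,445,490,655)],.045)[:,:2].round(4))
for n,f,b in (("L",c(154,435),c(149,157)),("M",c(363,437),c(355,160)),("R",c(578.5,438),c(578.5,160))):
    F,B=ray("top",[f,b],.052);print(n,F.round(4),B.round(4),"yaw",np.degrees(np.arctan2(B[1]-F[1],B[0]-F[0])))
    e=(B-F)/np.linalg.norm(B-F); print(" grip",(F+e*.025).round(4))
rel(np.array([.546,.137,.2]),R.from_rotvec([np.pi,0,0]))
E
```

```text
plate [[ 0.73   0.2    0.07 ]
 [ 0.721 -0.177  0.07 ]
 [ 0.725  0.011  0.07 ]
 [ 0.718  0.011  0.07 ]]
rack yaw deg -1.3372600543593125 0.37706378095666887
fin fronts [[ 0.6483  0.1831]
 [ 0.6462  0.0863]
 [ 0.6456  0.0618]
 [ 0.6435 -0.0335]
 [ 0.6429 -0.0598]
 [ 0.6408 -0.1559]]
L [0.5202 0.1374 0.052 ] [0.6823 0.1383 0.052 ] yaw 0.3070395466333948
 grip [0.5452 0.1376 0.052 ]
M [0.5166 0.0165 0.052 ] [0.6778 0.0181 0.052 ] yaw 0.5828117744688737
 grip [0.5416 0.0168 0.052 ]
R [ 0.5134 -0.1078  0.052 ] [ 0.6748 -0.1118  0.052 ] yaw -1.430467986535045
 grip [ 0.5384 -0.1084  0.052 ]
offset mm [ 562.1 -595.1   31.3] twist [-1.000e-02  0.000e+00  1.712e+01]
```

```bash
python3 -m crank '[{"offset":[0.562,-0.595,0.03],"twist":[0,0,17.1]},{"offset":[0.562,-0.595,0.03],"twist":[0,0,17.1]},{"offset":[0.562,-0.595,0.03],"twist":[0,0,17.1]},{"offset":[0.562,-0.595,0.03],"twist":[0,0,17.1]},{"offset":[0.562,-0.595,0.03],"twist":[0,0,17.1]},{"offset":[0.562,-0.595,0.03],"twist":[0,0,17.1]},{"offset":[0.562,-0.595,0.03],"twist":[0,0,17.1]},{"offset":[0.562,-0.595,0.03],"twist":[0,0,17.1]},{"offset":[0.562,-0.595,0.03],"twist":[0,0,17.1]},{"offset":[0.562,-0.595,0.03],"twist":[0,0,17.1]},{"offset":[0.562,-0.595,0.03],"twist":[0,0,17.1]},{"offset":[0.562,-0.595,0.03],"twist":[0,0,17.1]},{"offset":[0.562,-0.595,0.03],"twist":[0,0,17.1]},{"offset":[0.562,-0.595,0.03],"twist":[0,0,17.1]},{"offset":[0.562,-0.595,0.03],"twist":[0,0,17.1]},{"offset":[0.562,-0.595,0.03],"twist":[0,0,17.1]},{"offset":[0.562,-0.595,0.03],"twist":[0,0,17.1]},{"offset":[0.562,-0.595,0.03],"twist":[0,0,17.1]}]' 1 25; python3 - <<'E'
from h import *
rel(np.array([.546,.137,.2]),R.from_rotvec([np.pi,0,0]))
k=get_calibration("wrist");print(np.round(k["tool_from_camera"],3).tolist(),np.round(k["intrinsics"],1).tolist())
cv2.imwrite("pics/w1.png",get_image("wrist")[...,::-1])
E
```

```text
t: 2.7
tool_pos: [0.5458, 0.1359, 0.2016]
tool_rot: [3.142, -0.002, 0.001]
contact_force: [-0.3, 0.4, -0.5]
opening: 0.0854
grip_force: 0.0
offset mm [ 0.2 -1.1  1.6] twist [ 0.   -0.03 -0.06]
[[0.0, 0.951, 0.308, 0.08], [1.0, 0.0, -0.001, -0.001], [-0.001, 0.308, -0.951, -0.142], [0.0, 0.0, 0.0, 1.0]] [[319.7, 0.0, 256.9], [0.0, 319.7, 194.2], [0.0, 0.0, 1.0]]
```

View pics/w1.png

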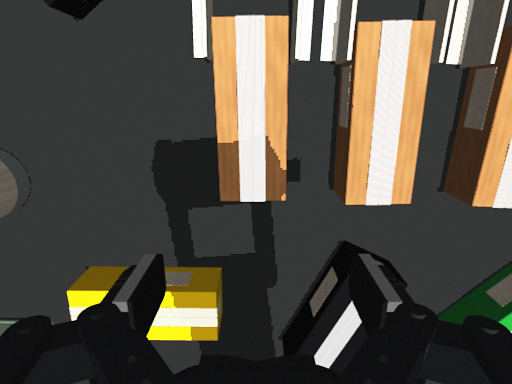

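The wrist view shows the left carton's front edge at row 201 (cols 219–287) and its back edge at row 16 (cols 212–289). The middle carton's front edge is at row 205 (cols 345–412).

```bash
cat >> h.py <<'E'
def wray(px,z):
    p,r,_=pose();k=get_calibration("wrist");K=k["intrinsics"];T=k["tool_from_camera"]
    px=np.atleast_2d(px).astype(float)
    d=r.apply(np.c_[(px[:,0]-K[0,2])/K[0,0],-(px[:,1]-K[1,2])/K[1,1],-np.ones(len(px))]@T[:3,:3].T)
    o=p+r.apply(T[:3,3]);return o+d*((z-o[2])/d[:,2])[:,None]
E
python3 - <<'E'
from h import *
print(wray([(219.5,201),(286.5,201),(212,16),(289,16),(345,204),(412,204),(358,20),(435,22),(207,58),(296,60)],.052).round(4))
E
```

```text
[[ 0.5247  0.1725  0.052 ]
 [ 0.5247  0.1078  0.052 ]
 [ 0.6839  0.1727  0.052 ]
 [ 0.6838  0.1102  0.052 ]
 [ 0.5215  0.051   0.052 ]
 [ 0.5214 -0.014   0.052 ]
 [ 0.6809  0.0538  0.052 ]
 [ 0.6794 -0.0093  0.052 ]
 [ 0.6523  0.1783  0.052 ]
 [ 0.6507  0.1032  0.052 ]]
```

```bash
python3 -m crank '[{"offset":[0.003,-0.003,0.06],"twist":[0,0,0]},{"offset":[0.003,-0.003,0.12],"twist":[0,0,0]},{"offset":[0.003,-0.003,0.16],"twist":[0,0,0]},{"offset":[0.003,-0.003,0.188],"twist":[0,0,0]},{"offset":[0.003,-0.003,0.188],"twist":[0,0,0]},{"offset":[0.003,-0.003,0.188],"twist":[0,0,0]}]' && python3 -m crank '[{"offset":[0,0,0],"twist":[0,0,0]},{"offset":[0,0,0],"twist":[0,0,0]},{"offset":[0,0,0],"twist":[0,0,0]},{"offset":[0,0,0],"twist":[0,0,0]},{"offset":[0,0,0],"twist":[0,0,0]},{"offset":[0,0,0],"twist":[0,0,0]}]' 0 25
```

```text
t: 3.5
tool_pos: [0.55, 0.1398, 0.0148]
tool_rot: [-3.141, -0.0, -0.003]
contact_force: [-0.1, 0.2, 0.8]
opening: 0.0853
grip_force: 0.0
t: 4.25
tool_pos: [0.5506, 0.14, 0.0155]
tool_rot: [-3.141, -0.001, -0.005]
contact_force: [-1.4, 0.3, 6.5]
opening: 0.0637
grip_force: 28.7
```

```bash
python3 -m crank '[{"offset":[0.0003,0,-0.0025],"twist":[0,-1,0]},{"offset":[0.0006,0,-0.005],"twist":[0,-2,0]},{"offset":[0.0009,0,-0.0075],"twist":[0,-3,0]},{"offset":[0.0012,0,-0.0098],"twist":[0,-4.2,0]},{"offset":[0.0012,0,-0.0098],"twist":[0,-4.2,0]},{"offset":[0.0012,0,-0.0098],"twist":[0,-4.2,0]},{"offset":[0.0012,0,-0.0098],"twist":[0,-4.2,0]},{"offset":[0.0012,0,-0.0098],"twist":[0,-4.2,0]},{"offset":[0.0012,0,-0.0098],"twist":[0,-4.2,0]}]'; python3 - <<'E'
from h import *
o=get_obs();print({k:np.round(o[k],3) for k in ("tool_rot","contact_force","wrist_torque","effort")})
cv2.imwrite("pics/s1.png",cv2.resize(get_image("scene")[130:290,180:400],None,fx=3,fy=3,interpolation=cv2.INTER_CUBIC)[...,::-1])
E
```

```text
t: 5.38
tool_pos: [0.55, 0.1397, 0.023]
tool_rot: [3.139, 0.0, -0.115]
contact_force: [0.4, 0.6, 0.7]
opening: 0.0638
grip_force: 27.1
{'tool_rot': array([ 3.139,  0.   , -0.115]), 'contact_force': array([0.357, 0.629, 0.731]), 'wrist_torque': array([ 0.028, -0.457,  0.013]), 'effort': array([ 1.2300e-01, -3.8003e+01, -2.9617e+01,  5.7000e-02,  7.2300e-01,
        3.0000e-03])}
```

View pics/s1.png

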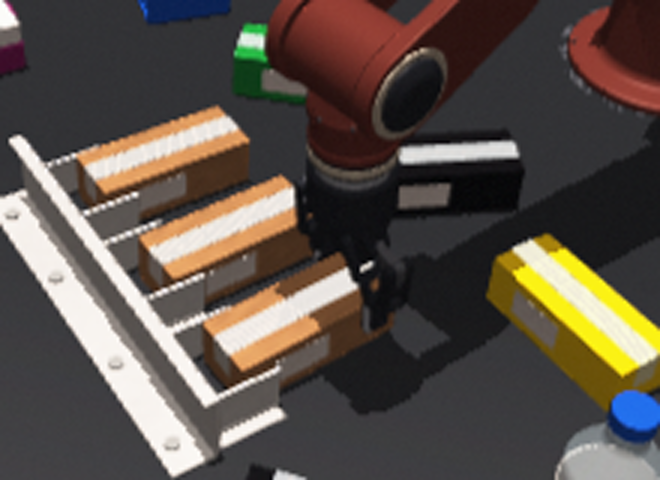

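The left carton's front is raised and its back is still in the lane, but the reading is masked because the back presses on the bench. I'll ease up a touch with the same tilt for a cleaner weight.

```bash
python3 -m crank '[{"offset":[0,0,-0.001],"twist":[0,0.2,0]},{"offset":[0,0,-0.002],"twist":[0,0.5,0]},{"offset":[0,0,-0.002],"twist":[0,0.5,0]},{"offset":[0,0,-0.002],"twist":[0,0.5,0]},{"offset":[0,0,-0.002],"twist":[0,0.5,0]},{"offset":[0,0,-0.002],"twist":[0,0.5,0]}]'; python3 - <<'E'
from h import *
o=get_obs();print({k:np.round(o[k],3) for k in ("tool_pos","tool_rot","contact_force","wrist_torque")})
E
```

```text
t: 6.18
tool_pos: [0.5502, 0.1398, 0.025]
tool_rot: [-3.14, -0.0, 0.102]
contact_force: [-0.6, 0.0, -0.3]
opening: 0.0639
grip_force: 27.6
{'tool_pos': array([0.55 , 0.14 , 0.025]), 'tool_rot': array([-3.14 , -0.   ,  0.102]), 'contact_force': array([-0.598,  0.001, -0.34 ]), 'wrist_torque': array([-0.034,  0.023,  0.021])}
```

```bash
python3 -m crank '[{"offset":[-0.0002,0,0.0025],"twist":[0,0.8,0]},{"offset":[-0.0002,0,0.005],"twist":[0,1.6,0]},{"offset":[-0.0003,0,0.0075],"twist":[0,2.4,0]},{"offset":[-0.0004,0,0.01],"twist":[0,3.2,0]},{"offset":[-0.0004,0,0.0115],"twist":[0,3.7,0]},{"offset":[-0.0004,0,0.0115],"twist":[0,3.7,0]},{"offset":[-0.0004,0,0.0115],"twist":[0,3.7,0]}]' && python3 -m crank '[{"offset":[0,0,0],"twist":[0,0,0]},{"offset":[0,0,0],"twist":[0,0,0]},{"offset":[0,0,0],"twist":[0,0,0]},{"offset":[0,0,0],"twist":[0,0,0]},{"offset":[0,0,-0.03],"twist":[0,0,0]},{"offset":[0,0,-0.08],"twist":[0,0,0]},{"offset":[0,0,-0.08],"twist":[0,0,0]}]' 1; python3 - <<'E'
from h import *
o=get_obs();print({k:np.round(o[k],3) for k in ("contact_force","wrist_torque")})
rel(np.array([.547,.0195,.10]),R.from_rotvec([np.pi,0,0])*R.from_euler("z",-0.9,degrees=True))
E
```

```text
t: 7.05
tool_pos: [0.5496, 0.1398, 0.0154]
tool_rot: [3.141, 0.001, 0.001]
contact_force: [-3.6, -0.5, 8.9]
opening: 0.064
grip_force: 28.2
t: 7.92
tool_pos: [0.5528, 0.1402, 0.0989]
tool_rot: [-3.14, -0.001, -0.015]
contact_force: [0.3, -0.3, 0.2]
opening: 0.0858
grip_force: 0.0
{'contact_force': array([ 0.276, -0.345,  0.193]), 'wrist_torque': array([ 0.037, -0.044,  0.024])}
offset mm [ -5.8 120.7  -1.3] twist [-0.06 -0.56 -0.88]
```

```bash
python3 -m crank '[{"offset":[-0.006,0.06,0],"twist":[0,-0.5,-0.9]},{"offset":[-0.006,0.121,0],"twist":[0,-0.5,-0.9]},{"offset":[-0.006,0.121,0],"twist":[0,-0.5,-0.9]},{"offset":[-0.006,0.121,0.04],"twist":[0,-0.5,-0.9]},{"offset":[-0.006,0.121,0.07],"twist":[0,-0.5,-0.9]},{"offset":[-0.006,0.121,0.0845],"twist":[0,-0.5,-0.9]},{"offset":[-0.006,0.121,0.0845],"twist":[0,-0.5,-0.9]}]' && python3 -m crank '[{"offset":[0,0,0],"twist":[0,0,0]},{"offset":[0,0,0],"twist":[0,0,0]},{"offset":[0,0,0],"twist":[0,0,0]},{"offset":[0,0,0],"twist":[0,0,0]},{"offset":[0,0,0],"twist":[0,0,0]},{"offset":[0,0,0],"twist":[0,0,0]}]' 0 25
```

```text
t: 8.8
tool_pos: [0.5421, 0.0195, 0.0078]
tool_rot: [-3.141, -0.026, 0.018]
contact_force: [0.3, 0.6, 1.2]
opening: 0.0852
grip_force: 0.0
t: 9.55
tool_pos: [0.5445, 0.019, 0.0107]
tool_rot: [-3.141, -0.026, 0.009]
contact_force: [-0.5, 2.0, 6.5]
opening: 0.0636
grip_force: 30.9
```

```bash
python3 -m crank '[{"offset":[0.0003,0,-0.003],"twist":[0,-1,0]},{"offset":[0.0006,0,-0.006],"twist":[0,-2,0]},{"offset":[0.0009,0,-0.009],"twist":[0,-3,0]},{"offset":[0.0012,0,-0.0118],"twist":[0,-3.8,0]},{"offset":[0.0012,0,-0.0118],"twist":[0,-3.8,0]},{"offset":[0.0012,0,-0.0118],"twist":[0,-3.8,0]},{"offset":[0.0012,0,-0.0118],"twist":[0,-3.8,0]},{"offset":[0.0012,0,-0.0118],"twist":[0,-3.8,0]},{"offset":[0.0012,0,-0.0118],"twist":[0,-3.8,0]}]'; python3 - <<'E'
from h import *
o=get_obs();print({k:np.round(o[k],3) for k in ("tool_pos","tool_rot","contact_force","wrist_torque","effort")})
E
```

```text
t: 10.68
tool_pos: [0.5439, 0.0189, 0.0205]
tool_rot: [3.139, 0.025, -0.12]
contact_force: [0.5, -0.2, -5.4]
opening: 0.0638
grip_force: 29.8
{'tool_pos': array([0.544, 0.019, 0.021]), 'tool_rot': array([ 3.139,  0.025, -0.12 ]), 'contact_force': array([ 0.511, -0.247, -5.412]), 'wrist_torque': array([-0.038,  0.188,  0.028]), 'effort': array([-2.5000e-02, -4.0063e+01, -3.3585e+01, -8.0000e-03,  6.1000e-02,
        1.0000e-03])}
```

The left carton reads about 0 N, so it is empty. The middle one reads −5.4 N, so it is full.

```bash
python3 -m crank '[{"offset":[-0.0002,0,0.0025],"twist":[0,0.8,0]},{"offset":[-0.0002,0,0.005],"twist":[0,1.6,0]},{"offset":[-0.0003,0,0.0075],"twist":[0,2.4,0]},{"offset":[-0.0004,0,0.01],"twist":[0,3.2,0]},{"offset":[-0.0004,0,0.0115],"twist":[0,3.8,0]},{"offset":[-0.0004,0,0.0115],"twist":[0,3.8,0]},{"offset":[-0.0004,0,0.0115],"twist":[0,3.8,0]}]' && python3 -m crank '[{"offset":[0,0,0],"twist":[0,0,0]},{"offset":[0,0,0],"twist":[0,0,0]},{"offset":[0,0,0],"twist":[0,0,0]},{"offset":[0,0,0],"twist":[0,0,0]},{"offset":[0,0,-0.03],"twist":[0,0,0]},{"offset":[0,0,-0.085],"twist":[0,0,0]},{"offset":[0,0,-0.085],"twist":[0,0,0]},{"offset":[0,0,-0.085],"twist":[0,0,0]}]' 1; python3 - <<'E'
from h import *
o=get_obs();print({k:np.round(o[k],3) for k in ("contact_force","wrist_torque")})
rel(np.array([.542,-.107,.10]),R.from_rotvec([np.pi,0,0])*R.from_euler("z",1.4,degrees=True))
cv2.imwrite("pics/w2.png",get_image("wrist")[...,::-1])
E
```

```text
t: 11.55
tool_pos: [0.5437, 0.0188, 0.0107]
tool_rot: [-3.141, -0.025, 0.013]
contact_force: [-4.2, 0.8, 6.0]
opening: 0.0637
grip_force: 30.9
t: 12.55
tool_pos: [0.5438, 0.0188, 0.0943]
tool_rot: [-3.141, -0.025, 0.014]
contact_force: [0.4, -0.5, -0.4]
opening: 0.0849
grip_force: 0.0
{'contact_force': array([ 0.394, -0.527, -0.351]), 'wrist_torque': array([0.003, 0.004, 0.007])}
offset mm [ -3.9 125.7  -5.7] twist [0.01 0.5  2.32]
```

View pics/w2.png

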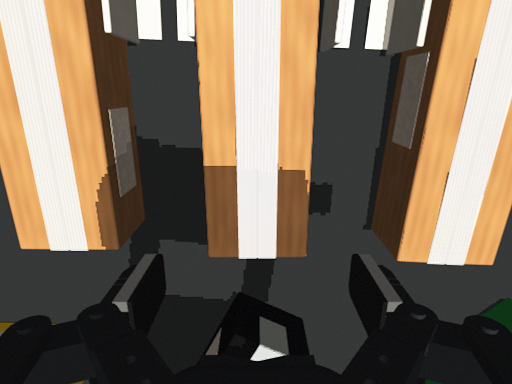

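The wrist view shows all three cartons undisturbed. The right one's front edge is at row 264 (cols 398–494), the middle's at row 259 (cols 208–307) and the left's at row 250 (cols 21–119).

```bash
python3 - <<'E'
from h import *
print(wray([(398,261),(494,265),(208,259),(307,258),(21,250),(119,250)],.052).round(4))
E
python3 -m crank '[{"offset":[-0.001,0.06,0],"twist":[0,0.5,2.3]},{"offset":[-0.001,0.12,0],"twist":[0,0.5,2.3]},{"offset":[-0.001,0.1265,0],"twist":[0,0.5,2.3]},{"offset":[-0.001,0.1265,0],"twist":[0,0.5,2.3]}]'
```

```text
[[ 0.5192 -0.0727  0.052 ]
 [ 0.5172 -0.1357  0.052 ]
 [ 0.5187  0.0505  0.052 ]
 [ 0.5205 -0.0135  0.052 ]
 [ 0.5234  0.1699  0.052 ]
 [ 0.5244  0.1072  0.052 ]]
t: 13.1
tool_pos: [0.5439, -0.1074, 0.0928]
tool_rot: [-3.14, 0.04, 0.004]
contact_force: [-0.6, 0.5, -0.8]
opening: 0.0853
grip_force: 0.0
```

```bash
python3 -m crank '[{"offset":[0,-0.0015,0.04],"twist":[0,0,0]},{"offset":[0,-0.0015,0.065],"twist":[0,0,0]},{"offset":[0,-0.0015,0.079],"twist":[0,0,0]},{"offset":[0,-0.0015,0.079],"twist":[0,0,0]}]' && python3 -m crank '[{"offset":[0,0,0],"twist":[0,0,0]},{"offset":[0,0,0],"twist":[0,0,0]},{"offset":[0,0,0],"twist":[0,0,0]},{"offset":[0,0,0],"twist":[0,0,0]},{"offset":[0,0,0],"twist":[0,0,0]},{"offset":[0,0,0],"twist":[0,0,0]}]' 0 25
```

```text
t: 13.6
tool_pos: [0.5441, -0.1049, 0.0142]
tool_rot: [-3.14, 0.036, 0.004]
contact_force: [0.7, 0.1, -0.0]
opening: 0.0854
grip_force: 0.0
t: 14.35
tool_pos: [0.5461, -0.1062, 0.017]
tool_rot: [3.141, -0.038, 0.004]
contact_force: [-0.6, 2.6, 6.4]
opening: 0.0637
grip_force: 30.8
```

```bash
python3 -m crank '[{"offset":[0.0003,0,-0.003],"twist":[0,-1,0]},{"offset":[0.0006,0,-0.006],"twist":[0,-2,0]},{"offset":[0.0009,0,-0.009],"twist":[0,-3,0]},{"offset":[0.0012,0,-0.0118],"twist":[0,-3.8,0]},{"offset":[0.0012,0,-0.0118],"twist":[0,-3.8,0]},{"offset":[0.0012,0,-0.0118],"twist":[0,-3.8,0]},{"offset":[0.0012,0,-0.0118],"twist":[0,-3.8,0]},{"offset":[0.0012,0,-0.0118],"twist":[0,-3.8,0]},{"offset":[0.0012,0,-0.0118],"twist":[0,-3.8,0]}]'; python3 - <<'E'
from h import *
o=get_obs();print({k:np.round(o[k],3) for k in ("tool_pos","tool_rot","contact_force","wrist_torque","effort")})
E
```

```text
t: 15.48
tool_pos: [0.546, -0.1062, 0.0272]
tool_rot: [-3.139, 0.038, 0.105]
contact_force: [-0.6, 1.0, -5.1]
opening: 0.0638
grip_force: 29.5
{'tool_pos': array([ 0.546, -0.106,  0.027]), 'tool_rot': array([-3.139,  0.038,  0.105]), 'contact_force': array([-0.628,  0.965, -5.148]), 'wrist_torque': array([ 0.054,  0.168, -0.026]), 'effort': array([-0.0000e+00, -4.0845e+01, -3.3917e+01, -1.2000e-02,  4.5000e-02,
       -0.0000e+00])}
```

Right reads −5.1 N, so it is full. I'll let it down and, still holding it, push it home gently.

```bash
python3 -m crank '[{"offset":[-0.0002,0,0.0025],"twist":[0,0.8,0]},{"offset":[-0.0002,0,0.005],"twist":[0,1.6,0]},{"offset":[-0.0003,0,0.0075],"twist":[0,2.4,0]},{"offset":[-0.0004,0,0.01],"twist":[0,3.2,0]},{"offset":[-0.0004,0,0.0112],"twist":[0,3.8,0]},{"offset":[-0.0004,0,0.0112],"twist":[0,3.8,0]},{"offset":[-0.0004,0,0.0112],"twist":[0,3.8,0]},{"offset":[-0.0004,0,0.0112],"twist":[0,3.8,0]}]' - 20 && python3 -m crank '[{"offset":[0.003,0,0],"twist":[0,0,0]},{"offset":[0.007,0,0],"twist":[0,0,0]},{"offset":[0.012,0,0],"twist":[0,0,0]},{"offset":[0.016,0,0],"twist":[0,0,0]},{"offset":[0.020,0,0],"twist":[0,0,0]},{"offset":[0.024,0,0],"twist":[0,0,0]},{"offset":[0.026,0,0],"twist":[0,0,0]},{"offset":[0.026,0,0],"twist":[0,0,0]}]'
```

```text
t: 16.48
tool_pos: [0.5454, -0.1064, 0.017]
tool_rot: [3.141, -0.038, 0.0]
contact_force: [-5.2, 1.3, 6.2]
opening: 0.0637
grip_force: 30.7
t: 17.48
tool_pos: [0.5714, -0.1072, 0.017]
tool_rot: [3.141, -0.038, -0.0]
contact_force: [-5.3, 0.5, 5.3]
opening: 0.0634
grip_force: 30.8
```

```bash
python3 -m crank '[{"offset":[0.001,0,0],"twist":[0,0,0]},{"offset":[0.002,0,0],"twist":[0,0,0]},{"offset":[0.003,0,0],"twist":[0,0,0]},{"offset":[0.004,0,0],"twist":[0,0,0]},{"offset":[0.004,0,0],"twist":[0,0,0]}]'
```

```text
t: 18.1
tool_pos: [0.5752, -0.1073, 0.017]
tool_rot: [3.141, -0.038, -0.001]
contact_force: [-6.7, -0.8, 6.3]
opening: 0.0639
grip_force: 30.8
```

```bash
python3 -m crank '[{"offset":[0.001,0,0],"twist":[0,0,0]},{"offset":[0.002,0,0],"twist":[0,0,0]},{"offset":[0.003,0,0],"twist":[0,0,0]},{"offset":[0.003,0,0],"twist":[0,0,0]}]'
```

```text
t: 18.6
tool_pos: [0.5782, -0.1073, 0.017]
tool_rot: [3.141, -0.038, -0.001]
contact_force: [-6.4, 0.3, 6.7]
opening: 0.0635
grip_force: 30.8
```

```bash
python3 - <<'E'
from h import *
cv2.imwrite("pics/s2.png",cv2.resize(get_image("scene")[130:290,180:400],None,fx=3.5,fy=3.5,interpolation=cv2.INTER_CUBIC)[...,::-1])
E
```

```text
(no output)
```

View pics/s2.png

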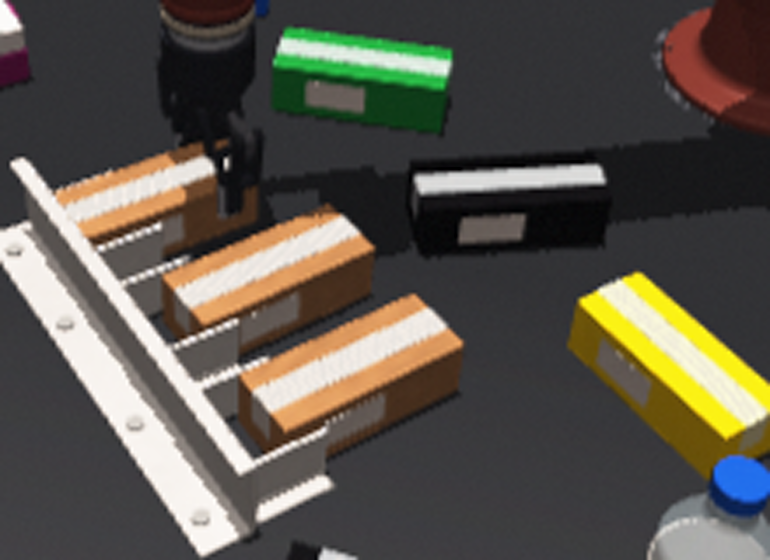

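The right carton is nearly home, with its back corner at crop (60,195) close behind the plate. I'll continue in millimetre steps until contact.

```bash
python3 -m crank '[{"offset":[0.001,0,0],"twist":[0,0,0]},{"offset":[0.002,0,0],"twist":[0,0,0]},{"offset":[0.002,0,0],"twist":[0,0,0]}]'
```

```text
t: 19.02
tool_pos: [0.5802, -0.1074, 0.017]
tool_rot: [3.141, -0.038, -0.001]
contact_force: [-7.1, 0.2, 7.2]
opening: 0.0635
grip_force: 30.8
```

```bash
python3 -m crank '[{"offset":[0.001,0,0],"twist":[0,0,0]},{"offset":[0.002,0,0],"twist":[0,0,0]},{"offset":[0.002,0,0],"twist":[0,0,0]}]'
```

```text
t: 19.4
tool_pos: [0.5822, -0.1075, 0.017]
tool_rot: [3.141, -0.038, -0.001]
contact_force: [-6.5, -0.3, 5.3]
opening: 0.0637
grip_force: 30.8
```

```bash
python3 -m crank '[{"offset":[0.001,0,0],"twist":[0,0,0]},{"offset":[0.002,0,0],"twist":[0,0,0]},{"offset":[0.002,0,0],"twist":[0,0,0]}]'
```

```text
t: 19.77
tool_pos: [0.5842, -0.1075, 0.017]
tool_rot: [3.141, -0.038, -0.001]
contact_force: [-5.7, -0.1, 6.4]
opening: 0.0633
grip_force: 30.8
```

```bash
python3 -m crank '[{"offset":[0.001,0,0],"twist":[0,0,0]},{"offset":[0.0015,0,0],"twist":[0,0,0]},{"offset":[0.0015,0,0],"twist":[0,0,0]}]'
```

```text
t: 20.15
tool_pos: [0.5855, -0.1075, 0.017]
tool_rot: [3.141, -0.038, -0.002]
contact_force: [-6.9, 1.0, 7.2]
opening: 0.0638
grip_force: 31.0
```

```bash
python3 -m crank '[{"offset":[0.001,0,0],"twist":[0,0,0]},{"offset":[0.002,0,0],"twist":[0,0,0]},{"offset":[0.002,0,0],"twist":[0,0,0]}]'
```

```text
t: 20.52
tool_pos: [0.5854, -0.1075, 0.0169]
tool_rot: [3.141, -0.038, -0.01]
contact_force: [-15.7, 1.2, 14.0]
opening: 0.0635
grip_force: 31.7
```

```bash
python3 -m crank '[{"offset":[0.0005,0,0],"twist":[0,0,0]},{"offset":[0.001,0,0],"twist":[0,0,0]},{"offset":[0.001,0,0],"twist":[0,0,0]}]'
```

```text
t: 20.9
tool_pos: [0.5854, -0.1075, 0.0169]
tool_rot: [3.141, -0.038, -0.014]
contact_force: [-19.0, -0.3, 16.3]
opening: 0.0639
grip_force: 32.1
```

```bash
python3 -m crank '[{"offset":[0.0005,0,0],"twist":[0,0,0]},{"offset":[0.001,0,0],"twist":[0,0,0]},{"offset":[0.001,0,0],"twist":[0,0,0]}]'
```

```text
t: 21.28
tool_pos: [0.5855, -0.1075, 0.0168]
tool_rot: [-3.141, 0.037, 0.019]
contact_force: [-23.3, -1.1, 19.0]
opening: 0.0632
grip_force: 32.4
```

The right carton is seated: the tool stopped at x=0.5855 with about 15 N on the plate. I'll relax, release and go to the middle one.

```bash
python3 -m crank '[{"offset":[-0.002,0,0],"twist":[0,0,0]},{"offset":[-0.0036,0,0],"twist":[0,0,0]},{"offset":[-0.0036,0,0],"twist":[0,0,0]}]' && python3 -m crank '[{"offset":[0,0,0],"twist":[0,0,0]},{"offset":[0,0,0],"twist":[0,0,0]},{"offset":[0,0,0],"twist":[0,0,0]},{"offset":[0,0,0],"twist":[0,0,0]},{"offset":[0,0,-0.03],"twist":[0,0,0]},{"offset":[0,0,-0.08],"twist":[0,0,0]},{"offset":[0,0,-0.08],"twist":[0,0,0]},{"offset":[0,0,-0.08],"twist":[0,0,0]}]' 1; python3 - <<'E'
from h import *
rel(np.array([.5455,.019,.10]),R.from_rotvec([np.pi,0,0])*R.from_euler("z",-0.9,degrees=True))
E
```

```text
t: 21.65
tool_pos: [0.5857, -0.1076, 0.0169]
tool_rot: [3.141, -0.038, -0.002]
contact_force: [-5.8, -1.2, 6.8]
opening: 0.0635
grip_force: 31.0
t: 22.65
tool_pos: [0.5858, -0.1071, 0.096]
tool_rot: [3.141, -0.038, 0.0]
contact_force: [-0.2, 0.3, -0.6]
opening: 0.0856
grip_force: 0.0
offset mm [ -43.4 -125.1   -4. ] twist [ 0.   -0.   -2.28]
```

```bash
python3 -m crank '[{"offset":[-0.043,-0.04,0],"twist":[0,0,-2.3]},{"offset":[-0.043,-0.09,0],"twist":[0,0,-2.3]},{"offset":[-0.043,-0.125,0],"twist":[0,0,-2.3]},{"offset":[-0.043,-0.125,0],"twist":[0,0,-2.3]},{"offset":[-0.043,-0.125,0.04],"twist":[0,0,-2.3]},{"offset":[-0.043,-0.125,0.066],"twist":[0,0,-2.3]},{"offset":[-0.043,-0.125,0.081],"twist":[0,0,-2.3]},{"offset":[-0.043,-0.125,0.081],"twist":[0,0,-2.3]}]' && python3 -m crank '[{"offset":[0,0,0],"twist":[0,0,0]},{"offset":[0,0,0],"twist":[0,0,0]},{"offset":[0,0,0],"twist":[0,0,0]},{"offset":[0,0,0],"twist":[0,0,0]},{"offset":[0,0,0],"twist":[0,0,0]},{"offset":[0,0,0],"twist":[0,0,0]}]' 0 20
```

```text
t: 23.65
tool_pos: [0.5447, 0.0183, 0.0134]
tool_rot: [-3.141, -0.024, 0.006]
contact_force: [-0.2, -1.1, 0.0]
opening: 0.0858
grip_force: 0.0
t: 24.4
tool_pos: [0.5471, 0.0186, 0.0165]
tool_rot: [3.141, 0.025, 0.004]
contact_force: [0.0, -0.4, 5.3]
opening: 0.0635
grip_force: 24.7
```

```bash
python3 -m crank '[{"offset":[0.002,0.0005,0],"twist":[0,0,0.4]},{"offset":[0.005,0.001,0],"twist":[0,0,0.8]},{"offset":[0.008,0.0015,0],"twist":[0,0,1.2]},{"offset":[0.012,0.002,0],"twist":[0,0,1.6]},{"offset":[0.016,0.0025,0],"twist":[0,0,2]},{"offset":[0.020,0.003,0],"twist":[0,0,2.2]},{"offset":[0.020,0.003,0],"twist":[0,0,2.2]}]'
```

```text
t: 25.28
tool_pos: [0.5653, 0.0165, 0.0164]
tool_rot: [-3.141, 0.034, 0.005]
contact_force: [-8.8, 1.2, 11.7]
opening: 0.0635
grip_force: 25.5
```

```bash
python3 -m crank '[{"offset":[0.002,0,0],"twist":[0,0,0]},{"offset":[0.004,0,0],"twist":[0,0,0]},{"offset":[0.006,0,0],"twist":[0,0,0]},{"offset":[0.006,0,0],"twist":[0,0,0]}]'
```

```text
t: 25.78
tool_pos: [0.571, 0.0163, 0.0164]
tool_rot: [-3.141, 0.034, 0.006]
contact_force: [-9.8, -0.2, 13.9]
opening: 0.0636
grip_force: 25.7
```

```bash
python3 - <<'E'
from h import *
cv2.imwrite("pics/t2.png",cv2.resize(get_image("top")[125:220,170:320],(750,475),interpolation=cv2.INTER_CUBIC)[...,::-1])
E
```

View pics/t2.png

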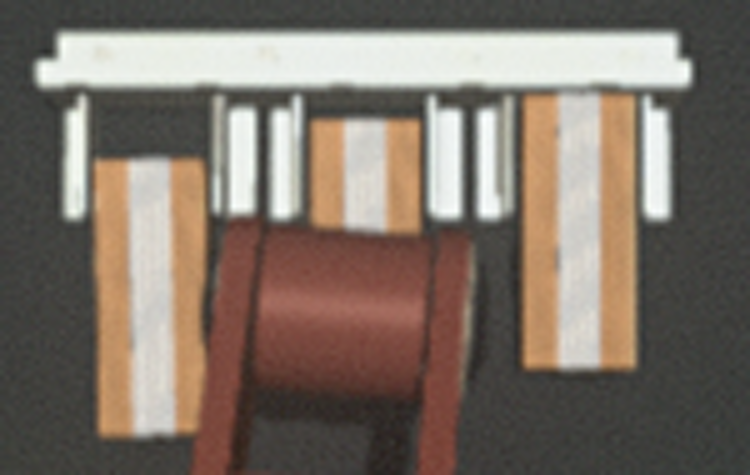

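The top view shows the right carton home (back at crop row 93). The middle one is centred in its lane with its back at row 118, about 14 mm to go.

```bash
python3 -m crank '[{"offset":[0.002,0,0],"twist":[0,0,0]},{"offset":[0.004,0,0],"twist":[0,0,0]},{"offset":[0.006,0,0],"twist":[0,0,0]},{"offset":[0.008,0,0],"twist":[0,0,0]},{"offset":[0.009,0,0],"twist":[0,0,0]},{"offset":[0.009,0,0],"twist":[0,0,0]}]'
```

```text
t: 26.58
tool_pos: [0.5799, 0.016, 0.0165]
tool_rot: [-3.141, 0.034, 0.006]
contact_force: [-9.9, 0.7, 13.9]
opening: 0.0637
grip_force: 25.7
```

```bash
python3 -m crank '[{"offset":[0.001,0,0],"twist":[0,0,0]},{"offset":[0.002,0,0],"twist":[0,0,0]},{"offset":[0.002,0,0],"twist":[0,0,0]}]'
```

```text
t: 26.95
tool_pos: [0.5818, 0.016, 0.0164]
tool_rot: [-3.141, 0.034, 0.006]
contact_force: [-10.1, 0.3, 13.8]
opening: 0.0639
grip_force: 25.7
```

```bash
python3 -m crank '[{"offset":[0.001,0,0],"twist":[0,0,0]},{"offset":[0.002,0,0],"twist":[0,0,0]},{"offset":[0.002,0,0],"twist":[0,0,0]}]'
```

```text
t: 27.32
tool_pos: [0.5838, 0.0159, 0.0164]
tool_rot: [-3.141, 0.034, 0.006]
contact_force: [-10.4, -0.7, 13.7]
opening: 0.0632
grip_force: 25.7
```

```bash
python3 -m crank '[{"offset":[0.001,0,0],"twist":[0,0,0]},{"offset":[0.0015,0,0],"twist":[0,0,0]},{"offset":[0.0015,0,0],"twist":[0,0,0]}]'
```

```text
t: 27.7
tool_pos: [0.5852, 0.0159, 0.0164]
tool_rot: [-3.141, 0.034, 0.007]
contact_force: [-10.5, 0.9, 13.8]
opening: 0.0639
grip_force: 25.6
```

```bash
python3 -m crank '[{"offset":[0.001,0,0],"twist":[0,0,0]},{"offset":[0.0015,0,0],"twist":[0,0,0]},{"offset":[0.0015,0,0],"twist":[0,0,0]}]'
```

```text
t: 28.08
tool_pos: [0.5867, 0.0159, 0.0164]
tool_rot: [-3.141, 0.034, 0.007]
contact_force: [-10.8, -0.3, 14.6]
opening: 0.0638
grip_force: 25.6
```

```bash
python3 -m crank '[{"offset":[0.001,0,0],"twist":[0,0,0]},{"offset":[0.0015,0,0],"twist":[0,0,0]},{"offset":[0.0015,0,0],"twist":[0,0,0]}]'
```

```text
t: 28.45
tool_pos: [0.5868, 0.0159, 0.0164]
tool_rot: [3.141, -0.034, -0.013]
contact_force: [-15.2, 0.4, 18.5]
opening: 0.0642
grip_force: 26.2
```

The middle carton is seated too. I'll relax, release and go to the left one.

```bash
python3 -m crank '[{"offset":[-0.0015,0,0],"twist":[0,0,0]},{"offset":[-0.0015,0,0],"twist":[0,0,0]}]' && python3 -m crank '[{"offset":[0,0,0],"twist":[0,0,0]},{"offset":[0,0,0],"twist":[0,0,0]},{"offset":[0,0,0],"twist":[0,0,0]},{"offset":[0,0,0],"twist":[0,0,0]},{"offset":[0,0,-0.03],"twist":[0,0,0]},{"offset":[0,0,-0.08],"twist":[0,0,0]},{"offset":[0,0,-0.08],"twist":[0,0,0]},{"offset":[0,0,-0.08],"twist":[0,0,0]}]' 1; python3 - <<'E'
from h import *
rel(np.array([.549,.139,.016]),R.from_rotvec([np.pi,0,0])*R.from_euler("z",-0.3,degrees=True))
E
```

```text
t: 28.7
tool_pos: [0.5869, 0.0159, 0.0164]
tool_rot: [3.141, -0.034, -0.005]
contact_force: [-9.1, 1.5, 13.5]
opening: 0.0636
grip_force: 25.5
t: 29.7
tool_pos: [0.5878, 0.0156, 0.0949]
tool_rot: [3.141, -0.035, -0.0]
contact_force: [0.9, 0.8, -0.9]
opening: 0.0857
grip_force: 0.0
offset mm [ -41.6 -122.5   78.9] twist [ 0.    0.01 -1.58]
```

```bash
python3 -m crank '[{"offset":[-0.0415,-0.04,0],"twist":[0,0,-1.6]},{"offset":[-0.0415,-0.09,0],"twist":[0,0,-1.6]},{"offset":[-0.0415,-0.1225,0],"twist":[0,0,-1.6]},{"offset":[-0.0415,-0.1225,0],"twist":[0,0,-1.6]},{"offset":[-0.0415,-0.1225,0.04],"twist":[0,0,-1.6]},{"offset":[-0.0415,-0.1225,0.066],"twist":[0,0,-1.6]},{"offset":[-0.0415,-0.1225,0.079],"twist":[0,0,-1.6]},{"offset":[-0.0415,-0.1225,0.079],"twist":[0,0,-1.6]}]' && python3 -m crank '[{"offset":[0,0,0],"twist":[0,0,0]},{"offset":[0,0,0],"twist":[0,0,0]},{"offset":[0,0,0],"twist":[0,0,0]},{"offset":[0,0,0],"twist":[0,0,0]},{"offset":[0,0,0],"twist":[0,0,0]},{"offset":[0,0,0],"twist":[0,0,0]}]' 0 20
```

```text
t: 30.7
tool_pos: [0.5482, 0.1383, 0.0146]
tool_rot: [3.141, 0.008, -0.005]
contact_force: [-0.0, -0.5, 0.3]
opening: 0.0854
grip_force: 0.0
t: 31.45
tool_pos: [0.5505, 0.1391, 0.0176]
tool_rot: [3.142, 0.009, 0.004]
contact_force: [-0.2, -0.5, 6.0]
opening: 0.0637
grip_force: 23.9
```

```bash
python3 -m crank '[{"offset":[-0.003,0,0],"twist":[0,0,0]},{"offset":[-0.008,0,0],"twist":[0,0,0]},{"offset":[-0.015,0,0],"twist":[0,0,0]},{"offset":[-0.023,-0.0005,0],"twist":[0,0,0.3]},{"offset":[-0.031,-0.001,0],"twist":[0,0,0.6]},{"offset":[-0.039,-0.001,0],"twist":[0,0,0.9]},{"offset":[-0.047,-0.0015,0],"twist":[0,0,1.2]},{"offset":[-0.055,-0.002,0],"twist":[0,0,1.5]},{"offset":[-0.063,-0.002,0],"twist":[0,0,1.5]},{"offset":[-0.069,-0.002,0],"twist":[0,0,1.5]},{"offset":[-0.072,-0.002,0],"twist":[0,0,1.5]},{"offset":[-0.072,-0.002,0],"twist":[0,0,1.5]}]' && python3 -m crank '[{"offset":[0,0,0],"twist":[0,0,0]},{"offset":[0,0,0],"twist":[0,0,0]},{"offset":[0,0,0],"twist":[0,0,0]},{"offset":[0,0,0],"twist":[0,0,0]},{"offset":[0,0,-0.03],"twist":[0,0,0]},{"offset":[0,0,-0.08],"twist":[0,0,0]},{"offset":[0,0,-0.13],"twist":[0,0,0]},{"offset":[0.03,0.06,-0.15],"twist":[0,0,0]},{"offset":[0,0.12,-0.15],"twist":[0,0,0]},{"offset":[0,0.18,-0.15],"twist":[0,0,0]},{"offset":[0,0.24,-0.15],"twist":[0,0,0]},{"offset":[0,0.3,-0.15],"twist":[0,0,0]},{"offset":[0,0.36,-0.15],"twist":[0,0,0]},{"offset":[0,0.42,-0.15],"twist":[0,0,0]},{"offset":[0,0.42,-0.15],"twist":[0,0,0]}]' 1; python3 - <<'E'
from h import *
im=get_image("top")
cv2.imwrite("pics/t3.png",cv2.resize(im[125:245,160:320],(800,600),interpolation=cv2.INTER_CUBIC)[...,::-1])
E
```

```text
t: 32.95
tool_pos: [0.4785, 0.1409, 0.0175]
tool_rot: [-3.141, 0.032, -0.005]
contact_force: [3.7, -0.4, 7.2]
opening: 0.0637
grip_force: 24.1
t: 34.83
tool_pos: [0.468, -0.2828, 0.1661]
tool_rot: [3.141, -0.041, -0.0]
contact_force: [0.2, 0.5, -0.2]
opening: 0.0855
grip_force: 0.0
```

View pics/t3.png

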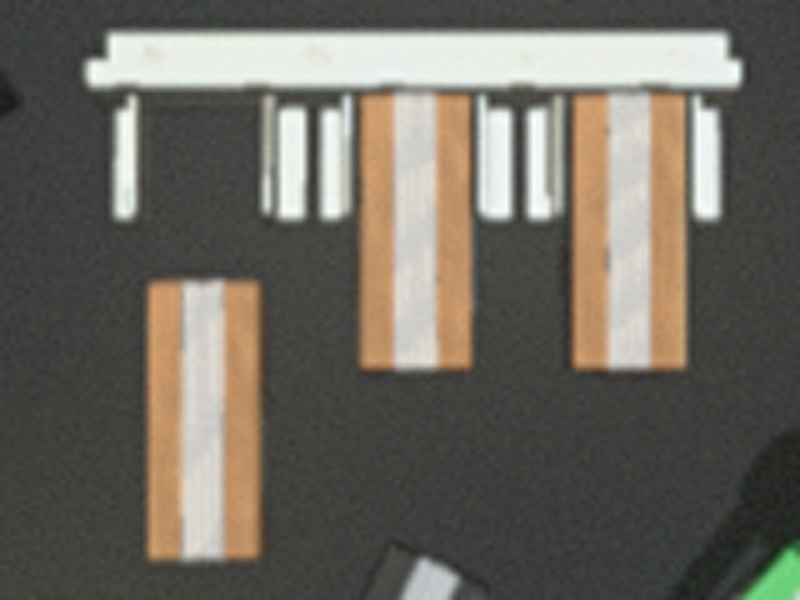

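The middle and right cartons have their backs at the plate (crop row 93). The left one stands about 37 mm clear of the fins (back at row 282 against fin fronts at 218) and straight, with the robot clear of everything.

```bash
python3 -c "
from station import *
print(finish_job())"
```

```text
the job is handed in; nothing more can be done
None
```

The job is handed in; no verdict came back. The left carton felt empty and was drawn out to about 37 mm clear of its lane, and the middle and right cartons felt full and were pushed home against the back plate.

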